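# Tack a planking strip in its jig

## Task

Tack the planking strip in the jig, ready for driving home later: with the fingertips, lightly push down the pin with the wide round cap first, then the one with the square cap, then the one with the narrow bar cap, each only about half-way to the strip so that its cap still stands well clear of it. Never push a pin hard or pull one up, and leave the loose things around the jig where they are.

Things in the scene. Friction and masses are not known exactly. Their poses are not given: they have to be found in the camera images.
- jig: the planking jig: a fixed wooden board 70 x 320 mm, 18 mm thick, with an upright stop 54 mm high at each end; a thin planking strip (16 mm wide, 3 mm thick, top face 45 mm above the cart top) runs along it from stop to stop over three wooden frame blocks, each with a steel pin standing up through the strip. Origin under the board's centre on the cart top, y along the strip, z up
- round_frame: the small fixed wooden block (50 x 14 x 24 mm) under the strip that carries the round-capped pin; it turns with the jig and the three blocks stand along the strip in any order, at least 75 mm apart. Origin under its centre, 18 mm above the cart top, straight below the pin; its y axis runs along the strip
- round_cap (a point): centre of the top face of the round-capped pin's cap: flat round disc 50 mm across and 6 mm thick, dark steel, on an upright 7 mm shank; this point moves down with the pin
- round_pin (a joint): how far this pin is pushed down, in m: 0 = cap underside 30 mm above the strip (cap top 81 mm above the cart top), 0.030 = cap against the strip, a hard stop; starts at 0 to 0.005; half-way is 0.015. It slides straight down against a steady friction of about 3 N and stays where it is left; negative = pulled up
- square_frame: the small fixed wooden block (50 x 14 x 24 mm) under the strip that carries the square-capped pin; it turns with the jig and the three blocks stand along the strip in any order, at least 75 mm apart. Origin under its centre, 18 mm above the cart top, straight below the pin; its y axis runs along the strip
- square_cap (a point): centre of the top face of the square-capped pin's cap: flat square 28 x 28 mm, 6 mm thick, its sides along x and y of its frame block, dark steel, on an upright 7 mm shank; this point moves down with the pin
- square_pin (a joint): how far this pin is pushed down, in m: 0 = cap underside 30 mm above the strip (cap top 81 mm above the cart top), 0.030 = cap against the strip, a hard stop; starts at 0 to 0.005; half-way is 0.015. It slides straight down against a steady friction of about 3 N and stays where it is left; negative = pulled up
- bar_frame: the small fixed wooden block (50 x 14 x 24 mm) under the strip that carries the bar-capped pin; it turns with the jig and the three blocks stand along the strip in any order, at least 75 mm apart. Origin under its centre, 18 mm above the cart top, straight below the pin; its y axis runs along the strip
- bar_cap (a point): centre of the top face of the bar-capped pin's cap: flat narrow bar 14 x 50 mm, 6 mm thick, its long side along y of its frame block (along the strip), dark steel, on an upright 7 mm shank; this point moves down with the pin
- bar_pin (a joint): how far this pin is pushed down, in m: 0 = cap underside 30 mm above the strip (cap top 81 mm above the cart top), 0.030 = cap against the strip, a hard stop; starts at 0 to 0.005; half-way is 0.015. It slides straight down against a steady friction of about 3 N and stays where it is left; negative = pulled up
- capstan: brass capstan model, 52 mm wide, 58 mm tall, loose, beyond the jig; origin under its centre
- sanding_block: aluminium sanding block 55 x 110 x 29 mm, loose, beyond the jig; origin under its centre
- barrel_a: ebony cannon barrel 97 mm long, 24 mm thick, lying loose on the near side of the jig; origin under its middle, x along it
- barrel_b: second cannon barrel, same as the first, on the near side of the jig
- cork_jar: glass jar with cork stopper, 72 mm wide, 110 mm tall, loose; origin under its centre
- tack_hammer: hammer 200 mm long lying on the cart top, handle to -x of its own frame

How it is judged:
By the outcome, as a careful person would: the job done as asked, in the order asked, and still so for the second after the job is handed in, with the robot touching nothing.
It also fails if it takes over 38 s, if anything falls off the work surface, if the arm or the gripper's body presses on something with over 40 N, if the wrist force passes 120 N, or if a joint passes its speed limit or range.

## Robot

A 7-joint arm with a two-finger parallel gripper is mounted at the origin on the work surface. World frame = base frame: x ahead of the robot, y to its left, z up, the work surface at z = 0. Lengths are in m, angles in rad, forces in N, time in s.
With the tool pointing down it reaches from about 0.35 to 0.9 m from the base axis. Payload 8.1 kg.
Tool frame: the origin (TCP) lies on the centre line of the jaws, within the pads' length; the fingertips stand 19 mm ahead of it and the grasp point (between the pads) is the TCP; z points along the fingers, y is the direction in which the jaws open and shut (so a half turn about z gives the same grasp; the last joint's range is limited). The gripper opens to 92 mm and grips with 3 to 60 N. Pads are 19 mm wide; open, the fingers measure 130 mm over their backs; the gripper's body (75 mm by 190 mm) begins 47 mm behind the grasp point.
Start: joints at [-1.269, 0.434, 0.025, 1.573, -0.012, 1.134, -0.075], TCP at [0.246, 0.574, 0.246] pointing down, gripper open.
Joint ranges: [-2.62, 2.62], [-0.44, 2.09], [-1.27, 1.32], [0.08, 2.57], [-1.32, 4.46], [0.12, 2], [-2.74, 2.74]. Speed limits (rad/s): [2.22, 2.22, 3.01, 3.01, 3.14, 3.14, 3.14].

## Interface

Orientations are given as a rotation vector (axis times angle).
In Python, from cell import monitor, imaging, workorder, outline_of gives the robot as it stands.
- The arm moves only by the tool move_arm, never from a script. Its argument "series" is a list of rows, each a list of 6 numbers: the shift along the world's x, y, z in cm, then the turn, a rotation vector about the world's x, y, z in degrees. A call has 1 to 8 rows; each row shifts and turns the commanded pose from where the row before left it; what a row does not reach is not made up. A row lasts 1/10 s, in which the tool goes at most 50 mm and 8.59 degrees, less where a joint would pass 70% of its speed; a pose out of reach is approached as far as the arm can. A call with a gripper value outside its range is refused whole. "grip" is the opening, from 0 (shut) to 1 (fully open), set as the call begins (left out, the last holds). The fingers move at their own pace and stop on an object; "force" is the grip in N (left out, the last holds). Time passes only in rows, so rows that do not move let the fingers close. It gives the time, the measured TCP pose, the force and the opening at its end, in the units of the state.
- monitor.observe(): the state, without advancing time (a new reading comes with each control period).
- imaging.get_image(name): name is "side" or "top" or "wrist"; returns a dict with "color" (384x512x3 uint8, red, green, blue), "fx", "fy", "cx", "cy" (pixels), "rvec" (rotation vector, rad) and "tvec" (3), from world to camera coordinates, as OpenCV has them; the wrist camera has in their place "mount" (4x4, takes a point from camera to tool coordinates, whose origin is the TCP and whose axes are the flange's). Camera axes: x right, y down, z forward; pixel columns grow to the right and rows downward; lengths in m; the calibration is good to about 2 mm. A picture is of the moment at which its call begins: read the wrist's pose just before it. There is no depth.
- workorder.sign_off(): hands the job in, once; it reports no verdict.
Trained networks look in the newest picture that a camera, given by its name, has taken for a name from the list of things; names that differ only in an ending like _2 or _b are one class to them, and where a whole thing is asked for, a point or a joint stands for the part that bears it (a point fixed in the world has none). Each returns a list of dicts, best first, with "p" (0 to 1); they miss things now and then, are a little off and sometimes report something else, mostly with a low value. They report only what shows in the picture. A call takes as long as a camera call.
- outline_of(camera, thing): "mask" (384x512 bool, what is visible of it) and "rect" ([left, top, width, height] in pixels, round what is visible of it).
The state is a dict: "clock": time; "joints": joint angles; "dq": joint speeds; "joint_efforts": joint torques, N m; "position": TCP position; "ee_rot": TCP orientation; "force": force on the tool from outside, world axes, zero at the start; "ft_torque": the same for the moment, N m; "width": opening from 0.0 (shut) to 1.0 (fully open).
Only numpy, scipy, OpenCV 4.12 (cv2) and the standard library are available. Lean on these libraries where they do the work, as an engineer would, in place of code of your own. Each camera call takes 0.05 s, during which the arm holds its last target. There are 200 camera calls.

## Working session

There is one attempt and no reset: what is moved stays moved. The work goes in short steps, Python scripts to look and compute and a tool call to move; the robot and the scene stay as the last step left them, time stands still between calls to the robot, and variables do not carry over. Pictures are saved under pics/ and viewed, about 8 in all and at most 12, crops included, and the job is handed in when it is done.

Besides the shell and the picture viewer there is one more tool, called after "Call:" as name([rows], argument=value, ...), one row to a line, values as JSON. move_arm: Moves the arm, as the interface text tells. Its arguments: {"type":"object","properties":{"series":{"type":"array"},"grip":{"type":"number"},"force":{"type":"number"}},"required":["series"]}

```bash
mkdir -p pics; cat > h.py <<'E'
import numpy as np, cv2
from cell import monitor, imaging, workorder, outline_of
def cam(im, s=None):
    K=np.array([[im['fx'],0,im['cx']],[0,im['fy'],im['cy']],[0,0,1.]])
    if 'mount' in im:
        R,_=cv2.Rodrigues(np.array(s['ee_rot'],float)); T=np.eye(4);T[:3,:3]=R;T[:3,3]=s['position']
        M=np.linalg.inv(T@np.array(im['mount']))
        return K,M[:3,:3],M[:3,3]
    R,_=cv2.Rodrigues(np.array(im['rvec'],float)); return K,R,np.array(im['tvec'],float).ravel()
def at_z(c,uv,z):
    K,R,t=c; d=R.T@np.linalg.inv(K)@np.array([uv[0],uv[1],1.]); o=-R.T@t
    return o+d*(z-o[2])/d[2]
def proj(c,P):
    K,R,t=c; p=K@(R@np.array(P)+t); return p[:2]/p[2]
def save(n,im): cv2.imwrite('pics/'+n+'.png',im[...,::-1])
E
python3 - <<'E'
from h import *
s=monitor.observe(); print({k:np.round(v,3) for k,v in s.items()})
ims=[]
for n in('side','top'):
    im=imaging.get_image(n); c=cam(im); ims.append(im['color']); print(n,'cam at',(-c[1].T@c[2]).round(3), im['fx'])
    for th in('round_cap','square_cap','bar_cap','jig','round_frame','square_frame','bar_frame','cork_jar','tack_hammer','capstan','sanding_block','barrel_a'):
        for o in outline_of(n,th)[:2]:
            m=o['mask']; v,u=np.nonzero(m); print(th,round(o['p'],2),o['rect'],len(u),(u.mean().round(1),v.mean().round(1)), at_z(c,(u.mean(),v.mean()),.08).round(3) if len(u) else '')
save('top',cv2.resize(ims[1],(800,600))); save('side',cv2.resize(ims[0],(800,600)))
print(monitor.observe()['clock'])
E
```

```text
{'clock': np.float64(0.0), 'joints': array([-1.269,  0.435,  0.025,  1.574, -0.012,  1.134, -0.075]), 'dq': array([ 0.001, -0.002, -0.001,  0.001,  0.002, -0.001, -0.001]), 'joint_efforts': array([ 1.0000e-03, -6.6784e+01,  9.8500e-01, -3.1446e+01, -6.0000e-02,
        4.3000e-02,  0.0000e+00]), 'position': array([0.246, 0.574, 0.245]), 'ee_rot': array([-6.320e-01, -3.077e+00,  2.000e-03]), 'force': array([-0.172,  0.112,  0.463]), 'ft_torque': array([ 0.   ,  0.016, -0.   ]), 'width': np.float64(1.001)}
side cam at [ 0.055 -0.937  0.823] 377.5220074867513
square_cap 0.5 [288.0, 199.5, 9.4, 9.6] 51 (np.float64(290.9), np.float64(205.4)) [ 0.569 -0.121  0.08 ]
round_frame 0.72 [265.3, 170.7, 13.0, 15.8] 136 (np.float64(270.0), np.float64(176.9)) [0.585 0.054 0.08 ]
square_frame 0.7 [286.5, 203.7, 10.2, 15.5] 54 (np.float64(290.0), np.float64(208.6)) [ 0.558 -0.135  0.08 ]
bar_frame 0.5 [270.4, 184.1, 12.8, 18.4] 95 (np.float64(278.6), np.float64(194.0)) [ 0.563 -0.05   0.08 ]
cork_jar 0.83 [282.2, 253.1, 24.9, 50.2] 1130 (np.float64(295.5), np.float64(278.7)) [ 0.428 -0.39   0.08 ]
co
[... 1808 characters left out ...]
loat64(310.6), np.float64(133.3)) [ 0.641 -0.121  0.08 ]
tack_hammer 0.66 [93.3, 212.1, 43.2, 79.3] 982 (np.float64(117.1), np.float64(245.3)) [0.338 0.366 0.08 ]
capstan 0.87 [251.1, 110.0, 15.2, 24.6] 352 (np.float64(259.7), np.float64(123.2)) [0.667 0.014 0.08 ]
sanding_block 0.7 [290.9, 118.8, 39.4, 32.3] 919 (np.float64(310.3), np.float64(133.3)) [ 0.641 -0.12   0.08 ]
sanding_block 0.19 [227.3, 141.4, 17.7, 21.6] 312 (np.float64(235.9), np.float64(149.2)) [0.594 0.074 0.08 ]
barrel_a 0.82 [230.1, 176.5, 33.1, 15.7] 260 (np.float64(246.5), np.float64(183.8)) [0.503 0.044 0.08 ]
barrel_a 0.66 [280.2, 186.6, 31.8, 16.4] 273 (np.float64(295.2), np.float64(194.1)) [ 0.478 -0.081  0.08 ]
1.3
```

```bash
python3 - <<'E'
import cv2
t=cv2.imread('pics/top.png'); c=t[150:330,310:560]
s=cv2.imread('pics/side.png')[220:380,370:540]
a=cv2.resize(c,(800,576),interpolation=3); cv2.imwrite('pics/topc.png',a)
E
```

```text
(no output)
```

View pics/topc.png

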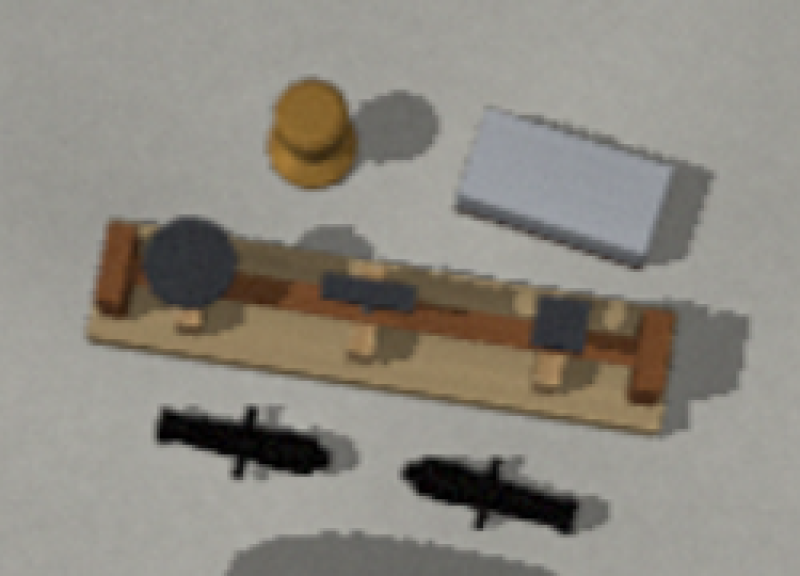

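The crop shows, left to right, the round cap (190,262), bar (368,292) and square (560,323). The capstan and sanding block are beyond the jig and the barrels are on the near side. The strip is turned about 8.7° from world y.

Call:
move_arm([
  [2.2, -3.1, 0, 0, 0, 0.9],
  [2.2, -3.1, 0, 0, 0, 0.9],
  [2.2, -3.1, 0, 0, 0, 0.9],
  [2.2, -3.1, 0, 0, 0, 0.9],
  [2.2, -3.1, 0, 0, 0, 0.9],
  [2.2, -3.1, 0, 0, 0, 0.9],
  [2.2, -3.1, 0, 0, 0, 0.9],
  [2.2, -3.1, 0, 0, 0, 0.9],
], grip=0)

```text
clock: 2.1
position: [0.423, 0.3251, 0.246]
ee_rot: [0.436, 3.111, 0.001]
force: [0.4, -0.2, 0.5]
width: 0.354
```

Call:
move_arm([
  [2.2, -3.1, 0, 0, 0, 0.9],
  [2.2, -3.1, 0, 0, 0, 0.9],
  [2.2, -3.1, 0, 0, 0, 0.9],
  [2.2, -3.1, 0, 0, 0, 0.9],
  [2.2, -3.1, 0, 0, 0, 0.9],
  [2.2, -3.1, 0, 0, 0, 0.9],
  [1.6, -3.1, 0, 0, 0, 0.9],
  [0, 0, 0, 0, 0, 0],
])

```text
clock: 2.9
position: [0.5723, 0.1033, 0.2459]
ee_rot: [0.277, 3.128, -0.004]
force: [-1.0, -0.5, -0.2]
width: 0.004
```

```bash
python3 - <<'E'
from h import *
s=monitor.observe(); print(s['position'].round(4) if hasattr(s['position'],'round') else s['position'], s['ee_rot'])
im=imaging.get_image('wrist'); c=cam(im,s); print('cam at',(-c[1].T@c[2]).round(3))
for th in('round_cap','bar_cap','square_cap','jig'):
    for o in outline_of('wrist',th)[:2]:
        v,u=np.nonzero(o['mask']); 
        if len(u): print(th,round(o['p'],2),o['rect'],len(u),(u.mean().round(1),v.mean().round(1)), at_z(c,(u.mean(),v.mean()),.079).round(4))
save('w1',im['color'])
np.savez('w1.npz',K=c[0],R=c[1],t=c[2])
E
```

```text
[0.5723 0.1033 0.2459] [ 0.27675178  3.12763244 -0.00432908]
cam at [0.492 0.117 0.385]
bar_cap 0.95 [122.5, 192.8, 44.4, 21.2] 595 (np.float64(145.8), np.float64(205.6)) [ 0.5817 -0.0192  0.079 ]
bar_cap 0.71 [12.5, 158.5, 266.0, 59.1] 10451 (np.float64(149.0), np.float64(185.3)) [ 0.56   -0.0093  0.079 ]
square_cap 0.91 [41.3, 196.0, 31.2, 26.1] 781 (np.float64(55.5), np.float64(207.4)) [ 0.5663 -0.1179  0.079 ]
jig 0.59 [11.5, 156.7, 263.9, 64.2] 10162 (np.float64(149.0), np.float64(185.4)) [ 0.56   -0.0093  0.079 ]
```

View pics/w1.png

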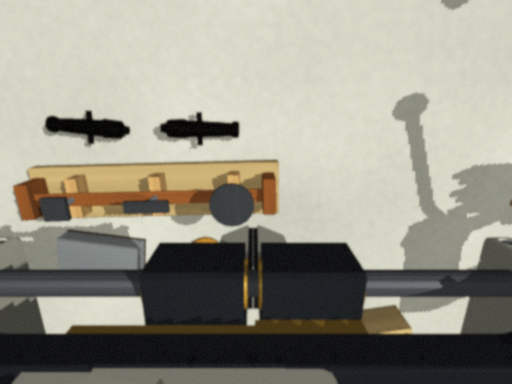

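```bash
python3 - <<'E'
from h import *
d=np.load('w1.npz'); cw=(d['K'],d['R'],d['t'])
w=cv2.imread('pics/w1.png'); 
def blob(g,x0,y0,x1,y1):
    hsv=cv2.cvtColor(g,cv2.COLOR_BGR2HSV); b,gg,r=[g[...,i].astype(int) for i in range(3)]
    m=((b>=r)&(g.max(2)<110)).astype(np.uint8); m[:, :x0]=0;m[:,x1:]=0;m[:y0]=0;m[y1:]=0
    m=cv2.morphologyEx(m,cv2.MORPH_OPEN,np.ones((3,3),np.uint8))
    n,l,st,ce=cv2.connectedComponentsWithStats(m); i=1+st[1:,4].argmax(); return st[i],ce[i]
im=imaging.get_image('top'); ct=cam(im); t=im['color'][...,::-1].copy()
W={'round':(200,180,262,226),'bar':(115,192,178,220),'square':(33,190,80,225)}
T={'round':(222,136,252,162),'bar':(258,146,290,164),'square':(300,150,322,168)}
for k in W:
    try:
        sw,pw=blob(w,*W[k]); print(k,'wrist',sw,pw.round(1),at_z(cw,pw,.079).round(4))
    except Exception as e: print(k,e)
    if 0: pass
E
```

```text
round wrist [ 211  185   42   40 1324] [231.3 204.7] [0.5972 0.0734 0.079 ]
bar wrist [125 199  42  13 405] [145.8 206.3] [ 0.5825 -0.0194  0.079 ]
square wrist [ 41 199  28  21 524] [ 54.9 208.9] [ 0.5678 -0.1192  0.079 ]
```

Call:
move_arm([
  [1.2, -1.5, -2, 0, 0, 0.7],
  [1.2, -1.5, -3, 0, 0, 0.7],
  [0, 0, -3.5, 0, 0, 0],
  [0, 0, -3, 0, 0, 0],
  [0, 0, 0, 0, 0, 0],
  [0, 0, 0, 0, 0, 0],
  [0, 0, 0, 0, 0, 0],
])

```text
clock: 3.9
position: [0.5952, 0.0803, 0.1326]
ee_rot: [0.226, 3.131, 0.002]
force: [-0.4, 0.5, 0.8]
width: 0.008
```

Call:
move_arm([
  [0.2, -0.7, -1.5, 0, 0, 0],
  [0, 0, 0, 0, 0, 0],
  [0, 0, 0, 0, 0, 0],
  [0, 0, 0, 0, 0, 0],
])

```text
clock: 4.3
position: [0.5963, 0.0725, 0.1161]
ee_rot: [0.228, 3.133, 0.0]
force: [-0.1, 0.2, -0.8]
width: 0.005
```

```bash
python3 - <<'E'
from h import *
s=monitor.observe(); print(s['position'],s['force'])
im=imaging.get_image('wrist'); c=cam(im,s)
np.savez('w2.npz',K=c[0],R=c[1],t=c[2])
p=np.array(s['position']);tip=p-[0,0,.019]
print('tip px',proj(c,tip))
s2=imaging.get_image('side')['color']; 
save('w2',np.hstack([im['color'][90:330,100:400],cv2.resize(s2[140:240,220:340],(288,240),interpolation=cv2.INTER_CUBIC)]))
E
```

```text
[0.59632452 0.07250494 0.11608023] [-0.11415632  0.22431934 -0.75119818]
tip px [254.38409704 243.47602357]
```

View pics/w2.png

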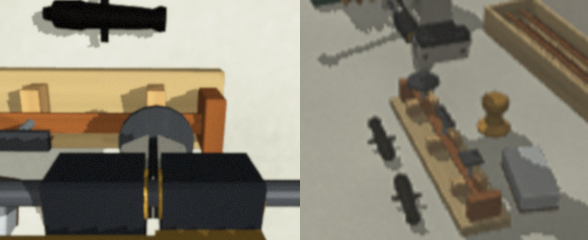

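Call:
move_arm([
  [0, 0, -0.8, 0, 0, 0],
  [0, 0, -0.5, 0, 0, 0],
  [0, 0, -0.3, 0, 0, 0],
  [0, 0, -0.3, 0, 0, 0],
  [0, 0, -0.3, 0, 0, 0],
  [0, 0, -0.3, 0, 0, 0],
  [0, 0, 0, 0, 0, 0],
  [0, 0, 0, 0, 0, 0],
])

```text
clock: 5.2
position: [0.5965, 0.0725, 0.0907]
ee_rot: [0.227, 3.133, 0.0]
force: [-0.1, -0.4, 0.3]
width: 0.001
```

Call:
move_arm([
  [0, 0, -0.2, 0, 0, 0],
  [0, 0, -0.2, 0, 0, 0],
])

```text
clock: 5.4
position: [0.5967, 0.0725, 0.087]
ee_rot: [0.227, 3.132, 0.0]
force: [0.0, -0.3, 3.1]
width: 0.005
```

```bash
python3 - <<'E'
from h import *
s=monitor.observe(); print(s['position'],s['force'],s['ft_torque'])
im=imaging.get_image('wrist'); w=im['color'];c=cam(im,s)
np.savez('w3.npz',K=c[0],R=c[1],t=c[2])
s2=imaging.get_image('side')['color']; print(monitor.observe()['force'])
save('w3',np.hstack([w[90:330,100:400],cv2.resize(s2[140:240,220:340],(288,240),interpolation=cv2.INTER_CUBIC)]))
for g in outline_of('wrist','round_cap'): print(g['p'],g['rect'])
E
```

```text
[0.59668244 0.0724886  0.08699413] [ 0.00890761 -0.29376102  3.1190465 ] [-0.01917549 -0.05058288 -0.05307337]
[0.49443665 0.45080164 0.53208207]
0.73 [216.0, 202.0, 82.2, 39.4]
```

View pics/w3.png

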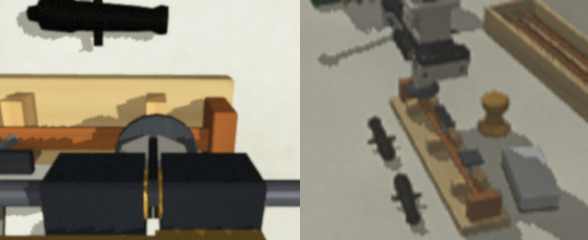

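Moving contact gave 3.1 N, which matches the pin's friction, and the tip sits on the round cap. I'll finish the last 2 mm, lift, and go to the square cap.

Call:
move_arm([
  [0, 0, -0.1, 0, 0, 0],
  [0, 0, -0.1, 0, 0, 0],
  [0, 0, 0, 0, 0, 0],
  [0, 0, 0, 0, 0, 0],
])

```text
clock: 5.95
position: [0.5963, 0.0725, 0.0847]
ee_rot: [0.227, 3.133, 0.0]
force: [1.5, -0.2, 0.8]
width: 0.004
```

Call:
move_arm([
  [0, 0, 2, 0, 0, 0],
  [0, 0, 3, 0, 0, 0],
  [-0.5, -3.2, 0, 0, 0, 0],
  [-0.5, -3.2, 0, 0, 0, 0],
  [-0.5, -3.2, 0, 0, 0, 0],
  [-0.5, -3.2, 0, 0, 0, 0],
  [-0.5, -3.2, 0, 0, 0, 0],
  [-0.4, -3.2, 0, 0, 0, 0],
])

```text
clock: 6.75
position: [0.5663, -0.1206, 0.1345]
ee_rot: [-0.227, -3.132, -0.0]
force: [1.3, -0.6, -0.0]
width: 0.005
```

Call:
move_arm([
  [0, 0, 0, 0, 0, 0],
  [0, 0, 0, 0, 0, 0],
  [0, 0, 0, 0, 0, 0],
])

```text
clock: 7.05
position: [0.5672, -0.1182, 0.1345]
ee_rot: [-0.225, -3.133, -0.001]
force: [0.3, 0.4, 0.1]
width: 0.003
```

```bash
python3 - <<'E'
from h import *
s=monitor.observe(); print(s['position'],s['force'])
im=imaging.get_image('wrist'); c=cam(im,s)
for th in('round_cap','bar_cap','square_cap'):
    for o in outline_of('wrist',th)[:1]:
        v,u=np.nonzero(o['mask']); print(th,round(o['p'],2),o['rect'],len(u),at_z(c,(u.mean(),v.mean()),.079).round(4))
print('expected sq px',proj(c,[.5675,-.1185,.079]), 'bar',proj(c,[.5825,-.0194,.079]))
save('w4',im['color'])
E
```

```text
[ 0.56718887 -0.11816283  0.13453252] [0.27651973 0.35107672 0.06337465]
round_cap 0.93 [474.5, 180.2, 36.7, 57.3] 1792 [0.587  0.0495 0.079 ]
bar_cap 0.92 [354.7, 202.7, 73.8, 29.8] 1547 [ 0.5814 -0.0224  0.079 ]
square_cap 0.65 [232.6, 200.6, 40.8, 28.1] 1040 [ 0.5623 -0.1203  0.079 ]
expected sq px [253.65686311 219.9158371 ] bar [395.03397009 220.61089427]
```

View pics/w4.png

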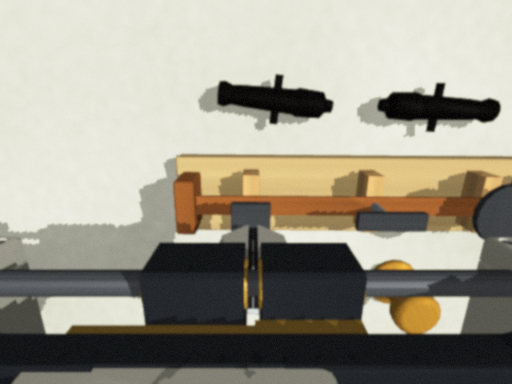

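The square cap is at (251,221) and the bar at (393,222), both within 2–3 px of the predictions.

Call:
move_arm([
  [0, -0.1, -1.5, 0, 0, 0],
  [0, 0, -1.5, 0, 0, 0],
  [0, 0, -0.4, 0, 0, 0],
  [0, 0, -0.3, 0, 0, 0],
  [0, 0, -0.3, 0, 0, 0],
  [0, 0, -0.3, 0, 0, 0],
  [0, 0, -0.3, 0, 0, 0],
  [0, 0, -0.2, 0, 0, 0],
])

```text
clock: 8.05
position: [0.5674, -0.1203, 0.0868]
ee_rot: [0.227, 3.133, 0.0]
force: [-1.2, 1.5, 2.9]
width: 0.001
```

Call:
move_arm([
  [0, 0, -0.1, 0, 0, 0],
  [0, 0, -0.1, 0, 0, 0],
  [0, 0, 0, 0, 0, 0],
  [0, 0, 0, 0, 0, 0],
])

```text
clock: 8.45
position: [0.5673, -0.121, 0.0847]
ee_rot: [0.228, 3.133, -0.001]
force: [0.8, -0.5, -0.6]
width: 0.003
```

Call:
move_arm([
  [0, 0, 2, 0, 0, 0],
  [0, 0, 2.5, 0, 0, 0],
  [0.4, 2.6, 0, 0, 0, 0],
  [0.4, 2.5, 0, 0, 0, 0],
  [0.4, 2.5, 0, 0, 0, 0],
  [0.3, 2.5, 0, 0, 0, 0],
  [0, 0, 0, 0, 0, 0],
  [0, 0, 0, 0, 0, 0],
])

```text
clock: 9.25
position: [0.5823, -0.0194, 0.1297]
ee_rot: [0.226, 3.133, -0.001]
force: [-0.1, 0.1, 0.4]
width: 0.007
```

```bash
python3 - <<'E'
from h import *
s=monitor.observe(); print(s['position'],s['force'],s['clock'])
im=imaging.get_image('wrist'); c=cam(im,s)
print('expected bar',proj(c,[.5825,-.0194,.079]))
for n,q in(('round',[.597,.073]),('square',[.5675,-.119])): print(n,[proj(c,q+[z]).round(1) for z in(.079,.066)])
save('w5',im['color'])
E
```

```text
[ 0.58225049 -0.01937972  0.12965451] [-0.12051667  0.11500543  0.4369318 ] 9.25
expected bar [254.21496226 222.4757154 ]
round [array([389.1, 223.9]), array([381.4, 216.7])]
square [array([108.8, 221.8]), array([117. , 214.8])]
```

View pics/w5.png

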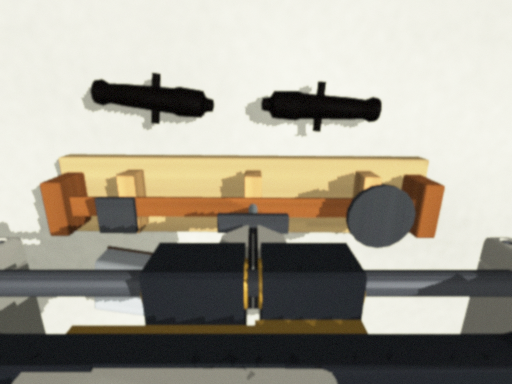

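The round cap now appears at (381,216) and the square at (117,215). Both match the predictions for a cap top at 66 mm, which is half-way. The tip is over the bar at (253,222).

Call:
move_arm([
  [0, 0, -1.5, 0, 0, 0],
  [0, 0, -1.1, 0, 0, 0],
  [0, 0, -0.3, 0, 0, 0],
  [0, 0, -0.3, 0, 0, 0],
  [0, 0, -0.3, 0, 0, 0],
  [0, 0, -0.3, 0, 0, 0],
  [0, 0, -0.3, 0, 0, 0],
  [0, 0, -0.2, 0, 0, 0],
])

```text
clock: 10.1
position: [0.5824, -0.0198, 0.0867]
ee_rot: [0.228, 3.133, -0.0]
force: [-1.4, -2.3, 2.7]
width: 0.007
```

Call:
move_arm([
  [0, 0, -0.1, 0, 0, 0],
  [0, 0, -0.1, 0, 0, 0],
  [0, 0, 0, 0, 0, 0],
  [0, 0, 0, 0, 0, 0],
])

```text
clock: 10.5
position: [0.5823, -0.019, 0.0847]
ee_rot: [0.227, 3.133, 0.001]
force: [-0.4, -0.4, 0.7]
width: 0.007
```

Call:
move_arm([
  [0, 0, 1.5, 0, 0, 0],
  [0, 0, 3, 0, 0, 0],
  [0, 0, 4, 0, 0, 0],
  [-2, 0, 3, 0, 0, 0],
  [-3, 0, 0, 0, 0, 0],
  [-3, 0, 0, 0, 0, 0],
  [0, 0, 0, 0, 0, 0],
  [0, 0, 0, 0, 0, 0],
])

```text
clock: 11.3
position: [0.5022, -0.019, 0.2001]
ee_rot: [0.226, 3.133, 0.001]
force: [0.8, -0.0, 0.2]
width: 0.007
```

```bash
python3 - <<'E'
from h import *
s=monitor.observe(); print(s['position'],s['force'],s['clock'])
im=imaging.get_image('wrist'); c=cam(im,s)
for n,q in(('round',[.597,.073]),('bar',[.5825,-.0194]),('square',[.5675,-.119])): 
    print(n,[proj(c,q+[z]).round(1) for z in(.079,.066,.051)])
    for o in outline_of('wrist',n+'_cap')[:1]: v,u=np.nonzero(o['mask']); print(o['p'],o['rect'],u.mean(),v.mean())
save('w6',im['color'])
E
```

```text
[ 0.50224008 -0.01900723  0.20008277] [ 0.77057212 -0.03821147  0.16233042] 11.3
round [array([358.5, 268.3]), array([354.2, 261.5]), array([349.7, 254.2])]
0.68 [345.7, 238.2, 32.7, 30.6] 363.41248097412483 252.40943683409438
bar [array([264.9, 267.5]), array([264.4, 260.7]), array([263.9, 253.5])]
square [array([164. , 267.1]), array([167.6, 260.3]), array([171.4, 253.1])]
0.55 [145.7, 152.5, 87.8, 37.3] 190.3160200250313 171.02690863579474
```

View pics/w6.png

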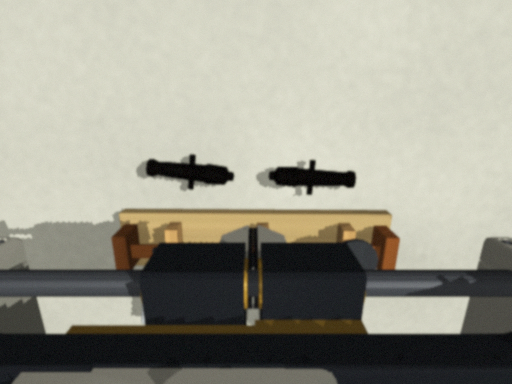

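The fingers hide the caps from here, so I'll shift forward for the final check.

Call:
move_arm([
  [3, 0, 0, 0, 0, 0],
  [4, 0, 0, 0, 0, 0],
  [3, 0, 0, 0, 0, 0],
  [1, 0, 0, 0, 0, 0],
  [0, 0, 0, 0, 0, 0],
  [0, 0, 0, 0, 0, 0],
  [0, 0, 0, 0, 0, 0],
])

```text
clock: 12.2
position: [0.6111, -0.0196, 0.1997]
ee_rot: [-0.228, -3.133, -0.0]
force: [-0.8, -0.8, 0.8]
width: 0.004
```

```bash
python3 - <<'E'
from h import *
s=monitor.observe(); print(s['position'],s['force'],s['clock'])
im=imaging.get_image('wrist'); c=cam(im,s)
for n,q in(('round',[.597,.073]),('bar',[.5825,-.0194]),('square',[.5675,-.119])): 
    print(n,[proj(c,q+[z]).round(1) for z in(.079,.066,.051)])
    for o in outline_of('wrist',n+'_cap')[:1]: v,u=np.nonzero(o['mask']); print(o['p'],o['rect'],u.mean().round(1),v.mean().round(1))
save('w7',im['color'])
E
```

```text
[ 0.61111481 -0.01958899  0.19968814] [-0.77475054 -0.79226294  0.81052537] 12.2
round [array([354.5, 162.5]), array([349.9, 159.6]), array([345.1, 156.6])]
0.63 [325.3, 134.3, 51.4, 51.5] 349.4 159.2
bar [array([249.4, 161.5]), array([249.6, 158.7]), array([249.7, 155.7])]
0.83 [221.1, 149.3, 52.7, 20.6] 248.3 158.8
square [array([136.1, 161.1]), array([141.4, 158.3]), array([146.9, 155.4])]
0.79 [125.2, 142.0, 35.9, 33.1] 140.5 158.4
```

View pics/w7.png

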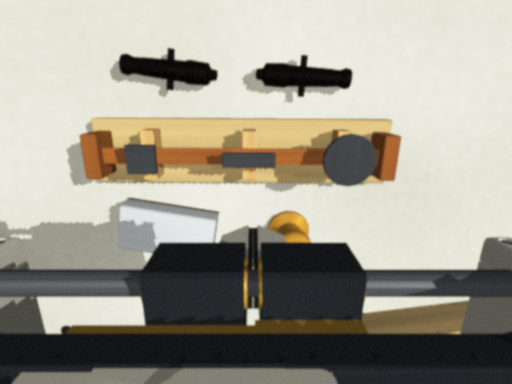

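All three caps, round (349,159), bar (248,159) and square (141,158), lie where a cap top at 66 mm should appear. The loose things in view haven't moved and the robot is touching nothing.

```bash
python3 -c "
from h import *
print(workorder.sign_off())"
```

```text
the job is handed in; nothing more can be done
None
```

I pushed the three pins down with closed fingertips in the order asked (round, square, bar), each to about half-way, and handed the job in at about 12.4 s.

- **Depth:** each push ended with the fingertips at about 66 mm, which is 15 mm down and leaves about 15 mm between cap and strip.
- **Force:** the upward push on the tool while moving read 2.7–3.1 N, about the friction given for the pins.
- **Final picture:** all three caps lie within about 1.5 px of where a cap top at 66 mm should appear. For the round and square caps that confirms the height. The bar cap sits almost in the middle of the picture, where height shows less (about 3 px for the 13 mm difference), so its depth rests mainly on the fingertip height and force.
- **Surroundings:** nothing was touching the robot at the end. The barrels, sanding block and capstan looked undisturbed. The jar and hammer were not in the last picture, but the arm did not go low near them.
- **Checks that failed:** the network missed the round cap in the first close picture, so I found it by colour instead. One check picture had the caps hidden by the fingers, so I took it again from further forward.

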